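# Feel round the sealing rim of an absorber canister

## Task

Check the open canister's sealing rim for chips by touch: with the fingers closed, set the fingertips down lightly on the rim at the lug, run them along the rim once all the way round, counter-clockwise seen from above, back to the lug, and lift clear there. Keep the tips on the rim for the whole round, and touch so gently that the sprung canister dips only a little, never near the bottom of its 18 mm travel; do not grip it or pull it up. Leave everything else where it stands.

Things in the scene. Friction and masses are not known exactly. Their poses are not given: they have to be found in the camera images.
- canister: the open canister: white plastic cup, 70 mm high, empty, with a flat grey rim at its top. Origin: centre of the underside, 50 mm above the table. z is up, x points from the axis to the lug; counter-clockwise seen from above is from x towards y. It cannot tip, turn or shift sideways; it only moves up and down with its seat.
- rim (a point): centre of the rim's flat upper face, on the canister's axis, 70 mm above its origin (120 mm above the table), axes as the canister's. The rim is a flat ring 124 mm outside and 100 mm inside diameter: a band 12 mm wide, its middle 56 mm from the axis, 10 mm thick.
- lug (a point): middle of the outer end of the lug, at the level of the rim's upper face, 85 mm from the axis. The lug is a flat grey tab 26 mm wide that sticks 23 mm out of the rim, level with it.
- seat (a joint): how far the canister's sprung seat is pushed down, in m: 0 at rest, positive down, bottoms out at 0.018, negative if the canister is pulled up. Spring of 500 N/m, no preload (3 N pushes it 6 mm down); it comes back to 0 by itself. Anything from the first contact to about 10 mm is a light touch.
- housing: fixed metal box under the canister, 200 x 180 mm, 30 mm high, origin at the centre of its underside on the table; the canister stands over its centre.
- lid: bystander, loose: the canister's grey lid lying flat: disc 120 mm across, 10 mm thick, with a steel knob 30 mm across, 38 mm high overall; origin at the underside
- mask: bystander, loose: black cone-shaped face mask standing wide end down, 88 mm across, 66 mm high; origin at the underside
- vial: bystander, loose: small amber glass jar with steel cap, 38 mm across, 75 mm high; origin at the underside
- flask: bystander, loose: white plastic bottle, 52 mm across, 100 mm high; origin at the underside
- collar: bystander, loose: steel ring standing on its flat face, 48 mm across, 30 mm high; origin at the underside
- spanner: bystander, loose: steel wrench lying flat, 150 mm long along its own x; origin on the underside near the middle of its length
- elbow: bystander, loose: white tube elbow lying flat, two 26 mm tubes 50 mm long; origin at the bend, on the underside

How it is judged:
On the way, in this order (a step that is already met when the one before it is completed fails the run):
1. fingertips in contact with the rim, at the lug (contact force between the fingers and canister above 0.2 N and z of the grasp point in the frame of canister above 0.074 m and x of the grasp point in the frame of canister between 0.038 and 0.09 m and y of the grasp point in the frame of canister between -0.018 and 0.018 m), for 0.1 s.
2. fingertips in contact with the rim, an eighth of a turn on (contact force between the fingers and canister above 0.2 N and z of the grasp point in the frame of canister above 0.074 m and x of the grasp point in the frame of canister between 0.0216 and 0.0576 m and y of the grasp point in the frame of canister between 0.0216 and 0.0576 m), for 0.1 s.
3. fingertips in contact with the rim, a quarter turn on (contact force between the fingers and canister above 0.2 N and z of the grasp point in the frame of canister above 0.074 m and x of the grasp point in the frame of canister between -0.018 and 0.018 m and y of the grasp point in the frame of canister between 0.038 and 0.074 m), for 0.1 s.
4. fingertips in contact with the rim, three eighths round (contact force between the fingers and canister above 0.2 N and z of the grasp point in the frame of canister above 0.074 m and x of the grasp point in the frame of canister between -0.0576 and -0.0216 m and y of the grasp point in the frame of canister between 0.0216 and 0.0576 m), for 0.1 s.
5. fingertips in contact with the rim, half way round, opposite the lug (contact force between the fingers and canister above 0.2 N and z of the grasp point in the frame of canister above 0.074 m and x of the grasp point in the frame of canister between -0.074 and -0.038 m and y of the grasp point in the frame of canister between -0.018 and 0.018 m), for 0.1 s.
6. fingertips in contact with the rim, five eighths round (contact force between the fingers and canister above 0.2 N and z of the grasp point in the frame of canister above 0.074 m and x of the grasp point in the frame of canister between -0.0576 and -0.0216 m and y of the grasp point in the frame of canister between -0.0576 and -0.0216 m), for 0.1 s.
7. fingertips in contact with the rim, three quarters round (contact force between the fingers and canister above 0.2 N and z of the grasp point in the frame of canister above 0.074 m and x of the grasp point in the frame of canister between -0.018 and 0.018 m and y of the grasp point in the frame of canister between -0.074 and -0.038 m), for 0.1 s.
8. fingertips in contact with the rim, seven eighths round (contact force between the fingers and canister above 0.2 N and z of the grasp point in the frame of canister above 0.074 m and x of the grasp point in the frame of canister between 0.0216 and 0.0576 m and y of the grasp point in the frame of canister between -0.0576 and -0.0216 m), for 0.1 s.
9. fingertips in contact with the rim, back at the lug (all of step 1), for 0.1 s.
At the end, for the whole second after the job is handed in: The whole round has been made, the fingers are off the canister, which is back at its rest height within 2 mm, and every bystander is within 20 mm of where it stood (value of joint seat between -0.002 and 0.002 m and contact force between the fingers and canister below 0.05 N and distance of each of lid, mask, vial, flask, collar, spanner, elbow from where it was at the start of the episode below 0.02 m); the robot touches nothing.
It fails at once if the canister is pressed down more than 14 mm (value of joint seat above 0.014 m).
It fails at once if the canister is pulled up more than 4 mm (value of joint seat below -0.004 m).
It fails at once if the fingers press or pinch the canister with more than 25 N (contact force between the fingers and canister above 25 N).
It fails at once if the fingertips hover 10 to 25 mm over the rim anywhere but on the lug's side (lifted off during the round, or set down or lifted clear elsewhere) (horizontal distance between the grasp point and canister between 0.04 and 0.072 m and x of the grasp point in the frame of canister below 0.022 m and z of the grasp point in the frame of canister between 0.099 and 0.114 m).
It fails at once if a bystander is moved more than 20 mm or lifted (distance of any of lid, mask, vial, flask, collar, spanner, elbow from where it was at the start of the episode above 0.02 m).
It also fails if it takes over 53 s, if anything falls off the work surface, if the arm or the gripper's body presses on something with over 40 N, if the wrist force passes 120 N, or if a joint passes its speed limit or range.

## Robot

A 6-joint arm with a two-finger parallel gripper is mounted at the origin on the work surface. World frame = base frame: x ahead of the robot, y to its left, z up, the work surface at z = 0. Lengths are in m, angles in rad, forces in N, time in s.
With the tool pointing down it reaches from about 0.25 to 0.725 m from the base axis. Payload 4 kg.
Tool frame: the origin (TCP) lies between the finger pads; the fingertips stand 11 mm ahead of it and the grasp point (between the pads) lies 8 mm behind it (bot.tip_extent is the distance from the TCP to the fingertips, in m); z points along the fingers, y is the line along which they close (so a half turn about z gives the same grasp; the last joint's range is limited). The gripper opens to 85 mm and grips with 20 to 120 N. Pads are 22 mm wide; open, the fingers measure 114 mm over their backs; the gripper's body (76 mm by 85 mm) begins 54 mm behind the grasp point. The pads swing forward as they close: fully open they stand 13 mm farther back than shut.
Start: joints at [-1.331, 0.241, 0.005, 1.335, 0, 1.571], TCP at [0.119, -0.486, 0.242] pointing down, gripper open.
Joint ranges: [-2.72, 2.72], [-1.05, 1.87], [-1.09, 1.28], [-1.99, 2.15], [-1.42, 1.44], [-3.14, 3.14]. Speed limits (rad/s): [2.79, 2.79, 3.14, 3.14, 3.14, 3.14].

## Interface

Orientations are given as a unit quaternion [x, y, z, w].
In Python, from workcell import bot gives the robot as it stands. The module is installed in compiled form; this text tells all that it offers.
- The arm moves only by the tool drive_tool, never from a script. Its argument "rows" is a list of rows, each an object of numbers: "dx", "dy", "dz": the shift along the tool's x, y, z in units of 50 mm (1.0 is 50 mm); "wx", "wy", "wz": the turn, a rotation vector about the tool's x, y, z in units of 5 degrees (1.0 is 5 degrees); "hand": the finger opening in mm, from 0 to 85.4. A call has 1 to 20 rows; each row is the pose to reach, as a shift and turn from the pose commanded when the call began, along the tool's axes at that moment; what a row does not reach only later rows make up. A row lasts 1/10 s, in which the tool goes at most 50 mm and 8.59 degrees, less where a joint would pass 70% of its speed; a pose out of reach is approached as far as the arm can. A call with a gripper value outside its range is refused whole. The fingers move at their own pace and stop on an object; the grip force is fixed at half the most. Time passes only in rows, so rows that repeat a pose let the fingers close. It gives the time, the measured TCP pose, the force, the opening and the grip force at its end, in the units of the state.
- bot.get_obs(): the state, without advancing time (a new reading comes with each control period).
- bot.camera(name): name is "side" or "top" or "wrist"; returns the picture (384x512x3 uint8, red, green, blue); there is no depth.
- bot.get_calibration(name): a dict with "vfov" (degrees; the focal length in pixels is half the picture's height over the tangent of half this angle, whatever the lens; pixels are square), "cx", "cy" (the principal point, pixels), "origin" and "rotation" of the camera in the world; the wrist camera has in their place "mount" (4x4, takes a point from camera to tool coordinates, whose origin is the TCP and whose axes are the flange's). Camera axes: x right, y up, looking along -z (the intrinsics and any distortion apply to the point x, -y, -z); pixel columns grow to the right and rows downward; lengths in m; the calibration is good to about 2 mm. A picture is of the moment at which its call begins: read the wrist's pose just before it. get_calibration takes no time and is no camera call.
- bot.job_done(): hands the job in; it is judged then, once.
Trained networks look in the newest picture that a camera, given by its name, has taken for a name from the list of things; names that differ only in an ending like _2 or _b are one class to them, and where a whole thing is asked for, a point or a joint stands for the part that bears it (a point fixed in the world has none). Each returns a list of dicts, best first, with "score" (0 to 1); they miss things now and then, are a little off and sometimes report something else, mostly with a low value. They report only what shows in the picture. A call takes as long as a camera call.
- bot.look_for(camera, thing): "extent" ([centre column, centre row, width, height] in pixels, round what is visible of it).
- bot.outline_of(camera, thing): "region" (384x512 bool, what is visible of it) and "extent" ([centre column, centre row, width, height] in pixels, round what is visible of it).
The state is a dict: "clock": time; "joint_pos": joint angles; "joint_vel": joint speeds; "tau": joint torques, N m; "eef_pos": TCP position; "tool_rot": TCP orientation; "ft_force": force on the tool from outside, world axes, zero at the start; "ft_torque": the same for the moment, N m; "grip_width": finger opening in m; "grasp_force": force on a finger pad.
Only numpy, scipy, OpenCV 4.12 (cv2) and the standard library are available. Lean on these libraries where they do the work, as an engineer would, in place of code of your own. Each camera call takes 0.05 s, during which the arm holds its last target. There are 200 camera calls.

## Working session

There is one attempt and no reset: what is moved stays moved. The work goes in short steps, Python scripts to look and compute and a tool call to move; the robot and the scene stay as the last step left them, time stands still between calls to the robot, and variables do not carry over. Pictures are saved under pics/ and viewed, at most 10 in all, crops included, and the job is handed in when it is done.

Besides the shell and the picture viewer there is one more tool, called after ">>>" as name(argument=value, ...) on one line, values as JSON. drive_tool: Moves the arm, as the interface text tells. Its arguments: {"type":"object","properties":{"rows":{"type":"array","items":{"type":"object","properties":{"dx":{"type":"number"},"dy":{"type":"number"},"dz":{"type":"number"},"wx":{"type":"number"},"wy":{"type":"number"},"wz":{"type":"number"},"hand":{"type":"number"}}}}},"required":["rows"]}

```bash
mkdir -p pics
cat > h.py <<'E'
from workcell import bot
import numpy as np, cv2
def ray(cam,u,v):
    c=bot.get_calibration(cam); f=192/np.tan(np.radians(c['vfov'])/2)
    R=np.array(c['rotation']); d=R@np.array([(u-c['cx'])/f,-(v-c['cy'])/f,-1]); return np.array(c['origin']),d
def hit(cam,u,v,z):
    o,d=ray(cam,u,v); return o+d*(z-o[2])/d[2]
E
python3 - <<'E'
from h import *
a=bot.camera('top');b=bot.camera('side')
cv2.imwrite('pics/a.png',a[:,:,::-1]);cv2.imwrite('pics/b.png',b[:,:,::-1])
print({k:v for k,v in bot.get_calibration('top').items()});print(bot.get_calibration('side'))
for t in ['rim','lug','canister','housing']:
    for c in ['top','side']: print(t,c,[(np.round(r['extent'],1),round(r['score'],2)) for r in bot.look_for(c,t)[:2]])
o=bot.get_obs();print(o)
E
```

```text
{'vfov': 45.16586250339322, 'cx': 248.49531065347566, 'cy': 199.10554143484072, 'origin': array([0.40628629, 0.05755647, 1.08799281]), 'rotation': array([ 0.07027124, -0.0630911 , -0.70326623,  0.70462619])}
{'vfov': 45.53807098573712, 'cx': 258.16685094048995, 'cy': 182.17617540741116, 'origin': array([0.12028771, 0.66502073, 0.92913973]), 'rotation': array([-0.11626263,  0.35251885,  0.87721352, -0.30448301])}
rim top [(array([353.6, 229.9,  68.6,  57.5]), 0.96)]
rim side [(array([323.1, 160.2,  48.4,  50.4]), 0.61)]
lug top [(array([354.1, 230.5,  74.1,  57.8]), 0.63), (array([372.4, 311.6,  30.1,  27.8]), 0.39)]
lug side [(array([324.4, 158.6,  48.5,  44.8]), 0.68)]
canister top [(array([352.8, 229.5,  70. ,  55.4]), 0.69), (array([353.1, 230.4,  71.1,  57.9]), 0.32)]
canister side [(array([323.2, 160.6,  47.8,  45.1]), 0.96)]
housing top [(array([339.8, 236.6,  89.9, 101.4]), 0.63), (array([423.8, 192.2,  33. ,  49.8]), 0.48)]
housing side [(array([321.9, 185.1,  96.5,  61.4]), 0.72)]
{'clock': 0.5, 'joint_pos': array([-1.33099911e+00,  2.40641795e-01,  4.94992077e-03,  1.33516007e+00,
       -5.34637520e-06,  1.57078956e+00]), 'joint_vel': array([ 0.00200904,  0.00012234,  0.00140435, -0.00063869,  0.00062229,
        0.00081931]), 'tau': array([ 1.21506300e-04, -3.71859241e+01,  2.52461815e+01,  2.79313783e-03,
        2.68057977e-05,  2.54306272e-06]), 'eef_pos': array([ 0.11874926, -0.48568508,  0.24226641]), 'tool_rot': array([ 9.92820363e-01,  1.19614908e-01, -5.97999837e-06, -2.72881108e-05]), 'ft_force': array([ 0.51035473, -0.34372839, -0.39863991]), 'ft_torque': array([ 0.02324303, -0.04567187, -0.00625281]), 'grasp_force': 0.0, 'grip_width': 0.08546092989337392}
```

View pics/a.png

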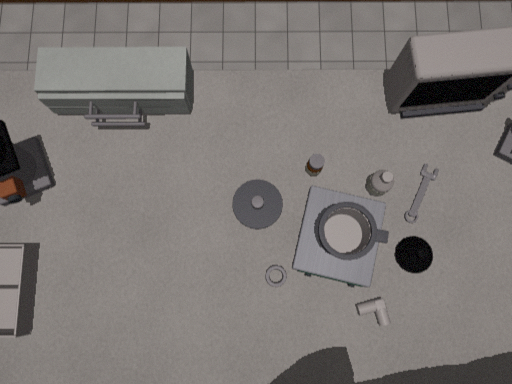

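View pics/b.png

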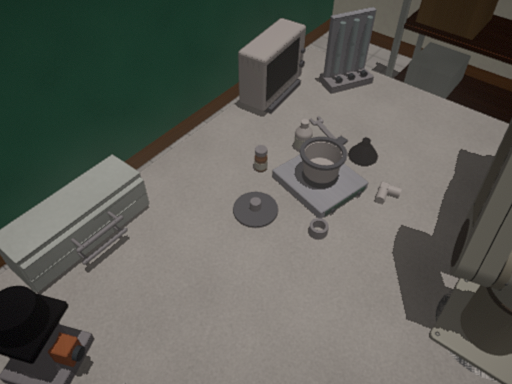

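The top view shows the rim centred near (345,231) with the lug to the right at about (382,236). The flask (380,182), spanner (420,195), mask (413,254) and elbow (375,310) stand around it. Next I fit the ring.

```bash
sed -i "s/R=np.array(c\['rotation'\])/R=Rotation.from_quat(c['rotation']).as_matrix()/; 1i from scipy.spatial.transform import Rotation\nfrom scipy.optimize import least_squares" h.py
python3 - <<'E'
from h import *
for cam in ['top','side']:
    a=bot.camera(cam)
    r=bot.outline_of(cam,'rim')[0]; m=r['region'].astype(np.uint8)
    print(cam,r['score'],m.sum())
    cs,_=cv2.findContours(m,cv2.RETR_EXTERNAL,cv2.CHAIN_APPROX_NONE); c=max(cs,key=len)[:,0]
    P=np.array([hit(cam,u,v,.12)[:2] for u,v in c])
    f=least_squares(lambda p:np.hypot(*(P-p[:2]).T)-p[2],[*P.mean(0),.062],loss='cauchy',f_scale=.001)
    d=P-f.x[:2]; rr=np.hypot(*d.T); k=rr>.072
    print('centre',f.x,'lug',k.sum(),P[k].mean(0) if k.any() else '',rr.max(), np.degrees(np.arctan2(*d[k].mean(0)[::-1])) if k.any() else '')
    col=a.copy(); col[m>0,0]=255
    u,v,w,h=[int(x) for x in r['extent']]
    cr=np.hstack([cv2.resize(x[v-50:v+50,u-50:u+50],(400,400),interpolation=cv2.INTER_NEAREST) for x in (a,col)])
    cv2.imwrite(f'pics/r_{cam}.png',cr[:,:,::-1])
for t in ['lid','mask','vial','flask','collar','spanner','elbow']:
    for c in ['top']:
        e=bot.look_for(c,t)
        if e: print(t,hit(c,*e[0]['extent'][:2],.03).round(3),round(e[0]['score'],2))
E
```

```text
top 0.89 2828
centre [ 0.52476351 -0.13986028  0.06072438] lug 23 [ 0.51122411 -0.21911576] 0.0857272906634112 -99.69438404245962
side 0.72 314
centre [ 0.49682656 -0.20970387  0.13535451] lug 68 [ 0.60620631 -0.16441484] 0.14345416401389138 22.49215606232578
lid [0.596 0.044 0.03 ] 0.66
mask [ 0.475 -0.308  0.03 ] 0.84
vial [ 0.688 -0.092  0.03 ] 0.68
flask [ 0.646 -0.237  0.03 ] 0.85
collar [ 0.475 -0.307  0.03 ] 0.65
spanner [ 0.624 -0.339  0.03 ] 0.76
elbow [ 0.356 -0.207  0.03 ] 0.7
```

View pics/r_top.png

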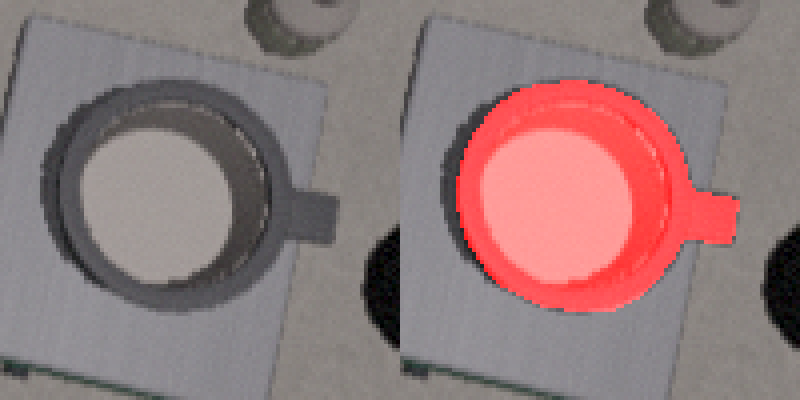

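The fit puts the ring centre at about (0.525, −0.140) and the lug at about −99.5°; the overlay covers the ring and lug well. The next move goes over the lug, fingers closing, tips about 45 mm above the rim.

>>> drive_tool(rows=[{"dx": 0.7,"dy": -0.3,"hand": 0},{"dx": 1.4,"dy": -0.6,"hand": 0},{"dx": 2.1,"dy": -0.9,"hand": 0},{"dx": 2.8,"dy": -1.2,"hand": 0},{"dx": 3.5,"dy": -1.5,"hand": 0},{"dx": 4.2,"dy": -1.8,"hand": 0},{"dx": 4.9,"dy": -2.1,"hand": 0},{"dx": 5.6,"dy": -2.4,"hand": 0},{"dx": 6.3,"dy": -2.7,"hand": 0},{"dx": 7,"dy": -3,"hand": 0},{"dx": 7.7,"dy": -3.3,"hand": 0},{"dx": 8.4,"dy": -3.5,"hand": 0},{"dx": 8.8,"dy": -3.65,"hand": 0},{"dx": 9.09,"dy": -3.76,"hand": 0},{"dx": 9.09,"dy": -3.76,"dz": 0.3,"hand": 0},{"dx": 9.09,"dy": -3.76,"dz": 0.6,"hand": 0},{"dx": 9.09,"dy": -3.76,"dz": 0.9,"hand": 0},{"dx": 9.09,"dy": -3.76,"dz": 1.2,"hand": 0},{"dx": 9.09,"dy": -3.76,"dz": 1.3,"hand": 0},{"dx": 9.09,"dy": -3.76,"dz": 1.3,"hand": 0}])

```text
invalid input at $.rows[0]: expected keys dx, dy, dz, wx, wy, wz, hand
```

Run:
```python
from h import *
o=bot.get_obs();print(o['clock'],o['eef_pos'],o['tool_rot'],o['ft_force'],o['grip_width'],bot.tip_extent)
a=bot.camera('wrist');b=bot.camera('top')[140:320,250:490]
c=bot.get_calibration('wrist');f=192/np.tan(np.radians(c['vfov'])/2);M=np.array(c['mount'])
Rt=Rotation.from_quat(o['tool_rot']).as_matrix()
# overlay expected rim
def proj(p):
    q=np.linalg.inv(M)@np.r_[Rt.T@(p-o['eef_pos']),1]; return (c['cx']+f*q[0]/-q[2], c['cy']-f*q[1]/-q[2]) if q[2]<-.01 else None
im=a.copy()
for r in (.05,.062):
  for t in np.radians(np.arange(0,360,3)):
    p=proj(np.array([.525+r*np.cos(t),-.14+r*np.sin(t),.12]))
    if p and 0<=p[0]<512 and 0<=p[1]<384: cv2.circle(im,(int(p[0]),int(p[1])),1,(255,0,0),-1)
t=np.radians(-99.5)
for s in (-.013,0,.013):
    p=proj(np.array([.525+.085*np.cos(t)-s*np.sin(t),-.14+.085*np.sin(t)+s*np.cos(t),.12])); print(p)
    if p: cv2.circle(im,(int(p[0]),int(p[1])),3,(0,255,0),-1)
cv2.imwrite('pics/w1.png',im[:,:,::-1]);cv2.imwrite('pics/t1.png',cv2.resize(b,(720,540))[:,:,::-1])
```

```text
1.05 [ 0.11875816 -0.4856871   0.24231266] [9.92820225e-01 1.19616058e-01 6.21148929e-06 9.72855111e-06] [ 0.62659392 -0.55012468 -0.17089519] 0.08578230497235169 0.011
(np.float64(-68.27456084857624), np.float64(-617.794891437798))
(np.float64(-65.94566611759404), np.float64(-660.6497247546079))
(np.float64(-63.49990060991877), np.float64(-705.6551394558652))
```

View pics/w1.png

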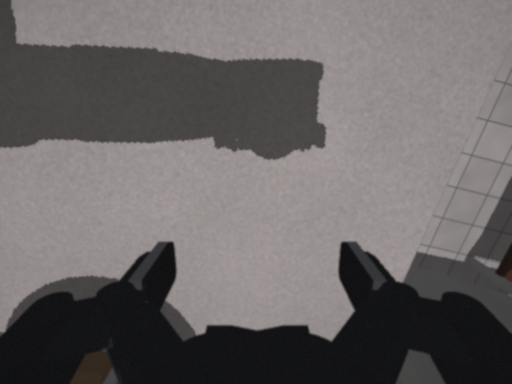

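View pics/t1.png

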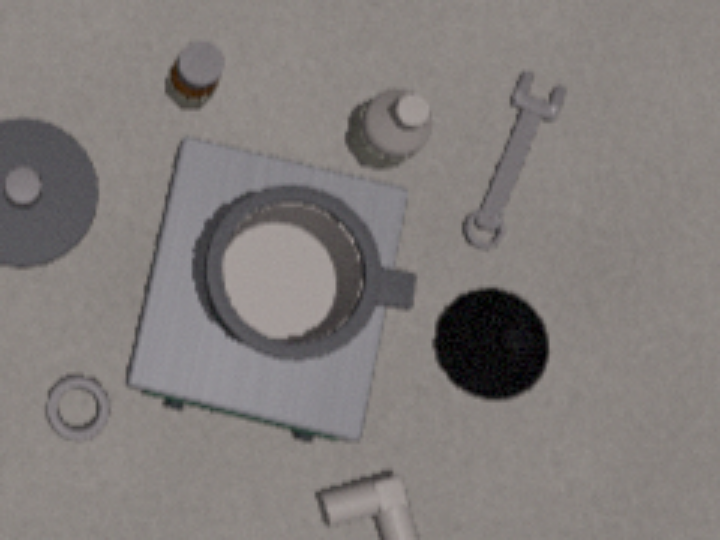

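The move was refused because every key must be given, so the wrist picture shows only the floor at the start pose. I'm resending it with all keys.

>>> drive_tool(rows=[{"dx": 0.7,"dy": -0.3,"dz": 0,"wx": 0,"wy": 0,"wz": 0,"hand": 0},{"dx": 1.4,"dy": -0.6,"dz": 0,"wx": 0,"wy": 0,"wz": 0,"hand": 0},{"dx": 2.1,"dy": -0.9,"dz": 0,"wx": 0,"wy": 0,"wz": 0,"hand": 0},{"dx": 2.8,"dy": -1.2,"dz": 0,"wx": 0,"wy": 0,"wz": 0,"hand": 0},{"dx": 3.5,"dy": -1.5,"dz": 0,"wx": 0,"wy": 0,"wz": 0,"hand": 0},{"dx": 4.2,"dy": -1.8,"dz": 0,"wx": 0,"wy": 0,"wz": 0,"hand": 0},{"dx": 4.9,"dy": -2.1,"dz": 0,"wx": 0,"wy": 0,"wz": 0,"hand": 0},{"dx": 5.6,"dy": -2.4,"dz": 0,"wx": 0,"wy": 0,"wz": 0,"hand": 0},{"dx": 6.3,"dy": -2.7,"dz": 0,"wx": 0,"wy": 0,"wz": 0,"hand": 0},{"dx": 7,"dy": -3,"dz": 0,"wx": 0,"wy": 0,"wz": 0,"hand": 0},{"dx": 7.7,"dy": -3.3,"dz": 0,"wx": 0,"wy": 0,"wz": 0,"hand": 0},{"dx": 8.4,"dy": -3.5,"dz": 0,"wx": 0,"wy": 0,"wz": 0,"hand": 0},{"dx": 8.8,"dy": -3.65,"dz": 0,"wx": 0,"wy": 0,"wz": 0,"hand": 0},{"dx": 9.09,"dy": -3.76,"dz": 0,"wx": 0,"wy": 0,"wz": 0,"hand": 0},{"dx": 9.09,"dy": -3.76,"dz": 0.3,"wx": 0,"wy": 0,"wz": 0,"hand": 0},{"dx": 9.09,"dy": -3.76,"dz": 0.6,"wx": 0,"wy": 0,"wz": 0,"hand": 0},{"dx": 9.09,"dy": -3.76,"dz": 0.9,"wx": 0,"wy": 0,"wz": 0,"hand": 0},{"dx": 9.09,"dy": -3.76,"dz": 1.2,"wx": 0,"wy": 0,"wz": 0,"hand": 0},{"dx": 9.09,"dy": -3.76,"dz": 1.3,"wx": 0,"wy": 0,"wz": 0,"hand": 0},{"dx": 9.09,"dy": -3.76,"dz": 1.3,"wx": 0,"wy": 0,"wz": 0,"hand": 0}])

```text
clock: 3.15
eef_pos: [0.5148, -0.1952, 0.1766]
tool_rot: [0.993, 0.119, -0.001, -0.0]
ft_force: [-1.0, -0.3, 0.1]
grip_width: -0.0003
grasp_force: 0.0
```

Run:
```python
from h import *
o=bot.get_obs();print(o['clock'],o['eef_pos'],o['tool_rot'],o['ft_force'],o['grip_width'])
a=bot.camera('wrist')
c=bot.get_calibration('wrist');f=192/np.tan(np.radians(c['vfov'])/2);M=np.array(c['mount'])
Rt=Rotation.from_quat(o['tool_rot']).as_matrix()
def proj(p):
    q=np.linalg.inv(M)@np.r_[Rt.T@(p-o['eef_pos']),1]; return (c['cx']+f*q[0]/-q[2], c['cy']-f*q[1]/-q[2]) if q[2]<-.01 else None
im=a.copy()
for r in (.05,.062):
  for t in np.radians(np.arange(0,360,3)):
    p=proj(np.array([.525+r*np.cos(t),-.14+r*np.sin(t),.12]))
    if p and 0<=p[0]<512 and 0<=p[1]<384: cv2.circle(im,(int(p[0]),int(p[1])),1,(255,0,0),-1)
t=np.radians(-99.5)
for s in (-.013,0,.013):
    p=proj(np.array([.525+.085*np.cos(t)-s*np.sin(t),-.14+.085*np.sin(t)+s*np.cos(t),.12])); print(p)
    if p: cv2.circle(im,(int(p[0]),int(p[1])),3,(0,255,0),-1)
cv2.imwrite('pics/w2.png',im[:,:,::-1])
```

```text
3.15 [ 0.51483079 -0.19518862  0.17661172] [ 9.92854281e-01  1.19328820e-01 -9.14696718e-04 -4.14865279e-04] [-0.98694811 -0.25081731  0.06591869] -0.00031791068739580805
(np.float64(286.24092977999567), np.float64(246.0216558245626))
(np.float64(293.689502886028), np.float64(231.3304387905576))
(np.float64(301.39114875627763), np.float64(216.14007287909808))
```

View pics/w2.png

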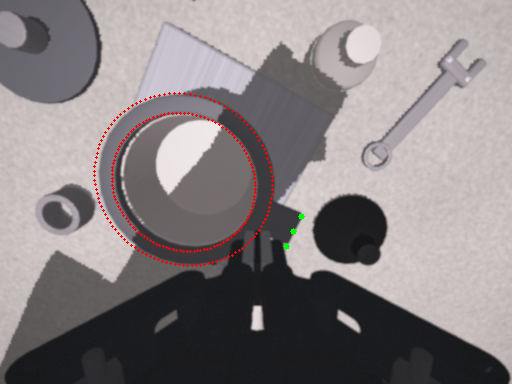

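The predicted ring and lug lie within about 2 mm of the wrist picture: ring centre near (185,180), lug end at (294,231). Now I set the tips down.

>>> drive_tool(rows=[{"dx": 0,"dy": 0,"dz": 0.25,"wx": 0,"wy": 0,"wz": 0,"hand": 0},{"dx": 0,"dy": 0,"dz": 0.5,"wx": 0,"wy": 0,"wz": 0,"hand": 0},{"dx": 0,"dy": 0,"dz": 0.7,"wx": 0,"wy": 0,"wz": 0,"hand": 0},{"dx": 0,"dy": 0,"dz": 0.8,"wx": 0,"wy": 0,"wz": 0,"hand": 0},{"dx": 0,"dy": 0,"dz": 0.85,"wx": 0,"wy": 0,"wz": 0,"hand": 0},{"dx": 0,"dy": 0,"dz": 0.9,"wx": 0,"wy": 0,"wz": 0,"hand": 0},{"dx": 0,"dy": 0,"dz": 0.94,"wx": 0,"wy": 0,"wz": 0,"hand": 0},{"dx": 0,"dy": 0,"dz": 0.98,"wx": 0,"wy": 0,"wz": 0,"hand": 0},{"dx": 0,"dy": 0,"dz": 1.02,"wx": 0,"wy": 0,"wz": 0,"hand": 0},{"dx": 0,"dy": 0,"dz": 1.02,"wx": 0,"wy": 0,"wz": 0,"hand": 0},{"dx": 0,"dy": 0,"dz": 1.02,"wx": 0,"wy": 0,"wz": 0,"hand": 0},{"dx": 0,"dy": 0,"dz": 1.02,"wx": 0,"wy": 0,"wz": 0,"hand": 0}])

```text
clock: 4.4
eef_pos: [0.5159, -0.1952, 0.1267]
tool_rot: [0.993, 0.12, 0.0, 0.0]
ft_force: [0.3, 0.1, 2.1]
grip_width: -0.0001
grasp_force: 1.1
```

Run:
```python
from h import *
F=[]
for i in range(6):
    bot.camera('top'); o=bot.get_obs(); F.append(o['ft_force'])
print(o['clock'],o['eef_pos'],np.mean(F,0),np.std(F,0))
C=np.array([.525,-.14]);r=.056;t0=np.radians(-99.5);a=2*np.arctan2(.1196,.9928)
p0=C+r*np.array([np.cos(t0),np.sin(t0)])
for q in range(4):
    s=t0+q*np.pi/2; b=C+r*np.array([np.cos(s),np.sin(s)])
    L=[]
    for k in range(1,19):
        X,Y=C+r*np.array([np.cos(s+k*np.pi/36),np.sin(s+k*np.pi/36)])-b
        L.append((round((X*np.cos(a)+Y*np.sin(a))/.05,2),round((X*np.sin(a)-Y*np.cos(a))/.05,2)))
    print(q,L)
```

```text
4.7 [ 0.51588801 -0.19525062  0.12650597] [0.36372108 0.0395083  2.25899743] [0.3530953  0.10790523 0.41352873]
0 [(np.float64(0.09), np.float64(0.03)), (np.float64(0.19), np.float64(0.06)), (np.float64(0.28), np.float64(0.08)), (np.float64(0.38), np.float64(0.09)), (np.float64(0.48), np.float64(0.09)), (np.float64(0.57), np.float64(0.08)), (np.float64(0.67), np.float64(0.07)), (np.float64(0.76), np.float64(0.04)), (np.float64(0.86), np.float64(0.01)), (np.float64(0.95), np.float64(-0.03)), (np.float64(1.03), np.float64(-0.08)), (np.float64(1.11), np.float64(-0.13)), (np.float64(1.19), np.float64(-0.19)), (np.float64(1.26), np.float64(-0.26)), (np.float64(1.32), np.float64(-0.34)), (np.float64(1.38), np.float64(-0.42)), (np.float64(1.43), np.float64(-0.5)), (np.float64(1.47), np.float64(-0.59))]
1 [(np.float64(0.03), np.float64(-0.09)), (np.float64(0.06), np.float64(-0.19)), (np.float64(0.08), np.float64(-0.28)), (np.float64(0.09), np.float64(-0.38)), (np.float64(0.09), np.float64(-0.48)), (np.float64(0.08), np.float64(-0.57)), (np.float64(0.07), np.float64(-0.67)), (np.float64(0.04)
[... 1127 characters left out ...]
59))]
3 [(np.float64(-0.03), np.float64(0.09)), (np.float64(-0.06), np.float64(0.19)), (np.float64(-0.08), np.float64(0.28)), (np.float64(-0.09), np.float64(0.38)), (np.float64(-0.09), np.float64(0.48)), (np.float64(-0.08), np.float64(0.57)), (np.float64(-0.07), np.float64(0.67)), (np.float64(-0.04), np.float64(0.76)), (np.float64(-0.01), np.float64(0.86)), (np.float64(0.03), np.float64(0.95)), (np.float64(0.08), np.float64(1.03)), (np.float64(0.13), np.float64(1.11)), (np.float64(0.19), np.float64(1.19)), (np.float64(0.26), np.float64(1.26)), (np.float64(0.34), np.float64(1.32)), (np.float64(0.42), np.float64(1.38)), (np.float64(0.5), np.float64(1.43)), (np.float64(0.59), np.float64(1.47))]
```

Contact is made at about 2.2 N, a dip of roughly 4.5 mm. First quarter now.

>>> drive_tool(rows=[{"dx": 0.09,"dy": 0.03,"dz": 0,"wx": 0,"wy": 0,"wz": 0,"hand": 0},{"dx": 0.19,"dy": 0.06,"dz": 0,"wx": 0,"wy": 0,"wz": 0,"hand": 0},{"dx": 0.28,"dy": 0.08,"dz": 0,"wx": 0,"wy": 0,"wz": 0,"hand": 0},{"dx": 0.38,"dy": 0.09,"dz": 0,"wx": 0,"wy": 0,"wz": 0,"hand": 0},{"dx": 0.48,"dy": 0.09,"dz": 0,"wx": 0,"wy": 0,"wz": 0,"hand": 0},{"dx": 0.57,"dy": 0.08,"dz": 0,"wx": 0,"wy": 0,"wz": 0,"hand": 0},{"dx": 0.67,"dy": 0.07,"dz": 0,"wx": 0,"wy": 0,"wz": 0,"hand": 0},{"dx": 0.76,"dy": 0.04,"dz": 0,"wx": 0,"wy": 0,"wz": 0,"hand": 0},{"dx": 0.86,"dy": 0.01,"dz": 0,"wx": 0,"wy": 0,"wz": 0,"hand": 0},{"dx": 0.95,"dy": -0.03,"dz": 0,"wx": 0,"wy": 0,"wz": 0,"hand": 0},{"dx": 1.03,"dy": -0.08,"dz": 0,"wx": 0,"wy": 0,"wz": 0,"hand": 0},{"dx": 1.11,"dy": -0.13,"dz": 0,"wx": 0,"wy": 0,"wz": 0,"hand": 0},{"dx": 1.19,"dy": -0.19,"dz": 0,"wx": 0,"wy": 0,"wz": 0,"hand": 0},{"dx": 1.26,"dy": -0.26,"dz": 0,"wx": 0,"wy": 0,"wz": 0,"hand": 0},{"dx": 1.32,"dy": -0.34,"dz": 0,"wx": 0,"wy": 0,"wz": 0,"hand": 0},{"dx": 1.38,"dy": -0.42,"dz": 0,"wx": 0,"wy": 0,"wz": 0,"hand": 0},{"dx": 1.43,"dy": -0.5,"dz": 0,"wx": 0,"wy": 0,"wz": 0,"hand": 0},{"dx": 1.47,"dy": -0.59,"dz": 0,"wx": 0,"wy": 0,"wz": 0,"hand": 0},{"dx": 1.47,"dy": -0.59,"dz": 0,"wx": 0,"wy": 0,"wz": 0,"hand": 0},{"dx": 1.47,"dy": -0.59,"dz": 0,"wx": 0,"wy": 0,"wz": 0,"hand": 0}])

```text
clock: 6.7
eef_pos: [0.5804, -0.148, 0.1264]
tool_rot: [0.993, 0.12, 0.001, -0.001]
ft_force: [0.0, 1.0, 2.7]
grip_width: -0.0001
grasp_force: 1.2
```

>>> drive_tool(rows=[{"dx": 0.03,"dy": -0.09,"dz": 0,"wx": 0,"wy": 0,"wz": 0,"hand": 0},{"dx": 0.06,"dy": -0.19,"dz": 0,"wx": 0,"wy": 0,"wz": 0,"hand": 0},{"dx": 0.08,"dy": -0.28,"dz": 0,"wx": 0,"wy": 0,"wz": 0,"hand": 0},{"dx": 0.09,"dy": -0.38,"dz": 0,"wx": 0,"wy": 0,"wz": 0,"hand": 0},{"dx": 0.09,"dy": -0.48,"dz": 0,"wx": 0,"wy": 0,"wz": 0,"hand": 0},{"dx": 0.08,"dy": -0.57,"dz": 0,"wx": 0,"wy": 0,"wz": 0,"hand": 0},{"dx": 0.07,"dy": -0.67,"dz": 0,"wx": 0,"wy": 0,"wz": 0,"hand": 0},{"dx": 0.04,"dy": -0.76,"dz": 0,"wx": 0,"wy": 0,"wz": 0,"hand": 0},{"dx": 0.01,"dy": -0.86,"dz": 0,"wx": 0,"wy": 0,"wz": 0,"hand": 0},{"dx": -0.03,"dy": -0.95,"dz": 0,"wx": 0,"wy": 0,"wz": 0,"hand": 0},{"dx": -0.08,"dy": -1.03,"dz": 0,"wx": 0,"wy": 0,"wz": 0,"hand": 0},{"dx": -0.13,"dy": -1.11,"dz": 0,"wx": 0,"wy": 0,"wz": 0,"hand": 0},{"dx": -0.19,"dy": -1.19,"dz": 0,"wx": 0,"wy": 0,"wz": 0,"hand": 0},{"dx": -0.26,"dy": -1.26,"dz": 0,"wx": 0,"wy": 0,"wz": 0,"hand": 0},{"dx": -0.34,"dy": -1.32,"dz": 0,"wx": 0,"wy": 0,"wz": 0,"hand": 0},{"dx": -0.42,"dy": -1.38,"dz": 0,"wx": 0,"wy": 0,"wz": 0,"hand": 0},{"dx": -0.5,"dy": -1.43,"dz": 0,"wx": 0,"wy": 0,"wz": 0,"hand": 0},{"dx": -0.59,"dy": -1.47,"dz": 0,"wx": 0,"wy": 0,"wz": 0,"hand": 0},{"dx": -0.59,"dy": -1.47,"dz": 0,"wx": 0,"wy": 0,"wz": 0,"hand": 0},{"dx": -0.59,"dy": -1.47,"dz": 0,"wx": 0,"wy": 0,"wz": 0,"hand": 0}])

```text
clock: 8.7
eef_pos: [0.5327, -0.0843, 0.126]
tool_rot: [0.993, 0.12, -0.001, -0.001]
ft_force: [-1.2, 1.0, 3.0]
grip_width: 0.0001
grasp_force: 1.3
```

>>> drive_tool(rows=[{"dx": -0.09,"dy": -0.03,"dz": 0,"wx": 0,"wy": 0,"wz": 0,"hand": 0},{"dx": -0.19,"dy": -0.06,"dz": 0,"wx": 0,"wy": 0,"wz": 0,"hand": 0},{"dx": -0.28,"dy": -0.08,"dz": 0,"wx": 0,"wy": 0,"wz": 0,"hand": 0},{"dx": -0.38,"dy": -0.09,"dz": 0,"wx": 0,"wy": 0,"wz": 0,"hand": 0},{"dx": -0.48,"dy": -0.09,"dz": 0,"wx": 0,"wy": 0,"wz": 0,"hand": 0},{"dx": -0.57,"dy": -0.08,"dz": 0,"wx": 0,"wy": 0,"wz": 0,"hand": 0},{"dx": -0.67,"dy": -0.07,"dz": 0,"wx": 0,"wy": 0,"wz": 0,"hand": 0},{"dx": -0.76,"dy": -0.04,"dz": 0,"wx": 0,"wy": 0,"wz": 0,"hand": 0},{"dx": -0.86,"dy": -0.01,"dz": 0,"wx": 0,"wy": 0,"wz": 0,"hand": 0},{"dx": -0.95,"dy": 0.03,"dz": 0,"wx": 0,"wy": 0,"wz": 0,"hand": 0},{"dx": -1.03,"dy": 0.08,"dz": 0,"wx": 0,"wy": 0,"wz": 0,"hand": 0},{"dx": -1.11,"dy": 0.13,"dz": 0,"wx": 0,"wy": 0,"wz": 0,"hand": 0},{"dx": -1.19,"dy": 0.19,"dz": 0,"wx": 0,"wy": 0,"wz": 0,"hand": 0},{"dx": -1.26,"dy": 0.26,"dz": 0,"wx": 0,"wy": 0,"wz": 0,"hand": 0},{"dx": -1.32,"dy": 0.34,"dz": 0,"wx": 0,"wy": 0,"wz": 0,"hand": 0},{"dx": -1.38,"dy": 0.42,"dz": 0,"wx": 0,"wy": 0,"wz": 0,"hand": 0},{"dx": -1.43,"dy": 0.5,"dz": 0,"wx": 0,"wy": 0,"wz": 0,"hand": 0},{"dx": -1.47,"dy": 0.59,"dz": 0,"wx": 0,"wy": 0,"wz": 0,"hand": 0},{"dx": -1.47,"dy": 0.59,"dz": 0,"wx": 0,"wy": 0,"wz": 0,"hand": 0},{"dx": -1.47,"dy": 0.59,"dz": 0,"wx": 0,"wy": 0,"wz": 0,"hand": 0}])

```text
clock: 10.7
eef_pos: [0.469, -0.1316, 0.1262]
tool_rot: [0.993, 0.119, -0.001, 0.001]
ft_force: [-0.7, -1.9, 2.6]
grip_width: -0.0001
grasp_force: 1.2
```

>>> drive_tool(rows=[{"dx": -0.03,"dy": 0.09,"dz": 0,"wx": 0,"wy": 0,"wz": 0,"hand": 0},{"dx": -0.06,"dy": 0.19,"dz": 0,"wx": 0,"wy": 0,"wz": 0,"hand": 0},{"dx": -0.08,"dy": 0.28,"dz": 0,"wx": 0,"wy": 0,"wz": 0,"hand": 0},{"dx": -0.09,"dy": 0.38,"dz": 0,"wx": 0,"wy": 0,"wz": 0,"hand": 0},{"dx": -0.09,"dy": 0.48,"dz": 0,"wx": 0,"wy": 0,"wz": 0,"hand": 0},{"dx": -0.08,"dy": 0.57,"dz": 0,"wx": 0,"wy": 0,"wz": 0,"hand": 0},{"dx": -0.07,"dy": 0.67,"dz": 0,"wx": 0,"wy": 0,"wz": 0,"hand": 0},{"dx": -0.04,"dy": 0.76,"dz": 0,"wx": 0,"wy": 0,"wz": 0,"hand": 0},{"dx": -0.01,"dy": 0.86,"dz": 0,"wx": 0,"wy": 0,"wz": 0,"hand": 0},{"dx": 0.03,"dy": 0.95,"dz": 0,"wx": 0,"wy": 0,"wz": 0,"hand": 0},{"dx": 0.08,"dy": 1.03,"dz": 0,"wx": 0,"wy": 0,"wz": 0,"hand": 0},{"dx": 0.13,"dy": 1.11,"dz": 0,"wx": 0,"wy": 0,"wz": 0,"hand": 0},{"dx": 0.19,"dy": 1.19,"dz": 0,"wx": 0,"wy": 0,"wz": 0,"hand": 0},{"dx": 0.26,"dy": 1.26,"dz": 0,"wx": 0,"wy": 0,"wz": 0,"hand": 0},{"dx": 0.34,"dy": 1.32,"dz": 0,"wx": 0,"wy": 0,"wz": 0,"hand": 0},{"dx": 0.42,"dy": 1.38,"dz": 0,"wx": 0,"wy": 0,"wz": 0,"hand": 0},{"dx": 0.5,"dy": 1.43,"dz": 0,"wx": 0,"wy": 0,"wz": 0,"hand": 0},{"dx": 0.59,"dy": 1.47,"dz": 0,"wx": 0,"wy": 0,"wz": 0,"hand": 0},{"dx": 0.59,"dy": 1.47,"dz": 0,"wx": 0,"wy": 0,"wz": 0,"hand": 0},{"dx": 0.59,"dy": 1.47,"dz": 0,"wx": 0,"wy": 0,"wz": 0,"hand": 0}])

```text
clock: 12.7
eef_pos: [0.5168, -0.1955, 0.1267]
tool_rot: [0.993, 0.12, 0.001, 0.001]
ft_force: [1.5, -0.6, 2.1]
grip_width: -0.0
grasp_force: 1.1
```

The tips are back at the lug, still at 2.1 N. I hold briefly, then lift straight up.

>>> drive_tool(rows=[{"dx": 0,"dy": 0,"dz": 0,"wx": 0,"wy": 0,"wz": 0,"hand": 0},{"dx": 0,"dy": 0,"dz": 0,"wx": 0,"wy": 0,"wz": 0,"hand": 0},{"dx": 0,"dy": 0,"dz": -0.05,"wx": 0,"wy": 0,"wz": 0,"hand": 0},{"dx": 0,"dy": 0,"dz": -0.1,"wx": 0,"wy": 0,"wz": 0,"hand": 0},{"dx": 0,"dy": 0,"dz": -0.2,"wx": 0,"wy": 0,"wz": 0,"hand": 0},{"dx": 0,"dy": 0,"dz": -0.4,"wx": 0,"wy": 0,"wz": 0,"hand": 0},{"dx": 0,"dy": 0,"dz": -0.7,"wx": 0,"wy": 0,"wz": 0,"hand": 0},{"dx": 0,"dy": 0,"dz": -1,"wx": 0,"wy": 0,"wz": 0,"hand": 0},{"dx": 0,"dy": 0,"dz": -1.4,"wx": 0,"wy": 0,"wz": 0,"hand": 0},{"dx": 0,"dy": 0,"dz": -1.7,"wx": 0,"wy": 0,"wz": 0,"hand": 0},{"dx": 0,"dy": 0,"dz": -2,"wx": 0,"wy": 0,"wz": 0,"hand": 0},{"dx": 0,"dy": 0,"dz": -2,"wx": 0,"wy": 0,"wz": 0,"hand": 0},{"dx": 0,"dy": 0,"dz": -2,"wx": 0,"wy": 0,"wz": 0,"hand": 0},{"dx": 0,"dy": 0,"dz": -2,"wx": 0,"wy": 0,"wz": 0,"hand": 0}])

```text
clock: 14.1
eef_pos: [0.515, -0.1949, 0.2254]
tool_rot: [0.993, 0.12, -0.001, -0.0]
ft_force: [0.3, -0.1, 0.3]
grip_width: 0.0002
grasp_force: 0.0
```

Run:
```python
from h import *
o=bot.get_obs();print(o['clock'],o['eef_pos'],o['ft_force']);print(bot.job_done())
```

```text
14.1 [ 0.51502562 -0.19490239  0.22543372] [ 0.27479283 -0.09117638  0.2542867 ]
the job is handed in; nothing more can be done
None
```

I ran the closed fingertips once counter-clockwise round the rim from the lug, reading about 2–3 N at each quarter-turn stop, then lifted clear at the lug and handed the job in at 14.1 s; no verdict came back, and I took no picture of the scene after the round.

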